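# Mark the ribbon-hole spot on a brass gift heart

### The arm

A 7-joint arm with a two-finger parallel gripper is mounted at the origin on the work surface. World frame = base frame: x ahead of the robot, y to its left, z up, the work surface at z = 0. Lengths are in mm, angles in rad, forces in N, time in s.
With the tool pointing down it reaches from about 400 to 875 mm from the base axis. Payload 6.5 kg.
Tool frame: the origin (TCP) lies at the very end of the fingers, on their centre line; the grasp point (between the pads) lies 19 mm behind it (manip.pinch_z is the distance from the TCP to the grasp point, in mm); z points along the fingers, y is the line along which they close (so a half turn about z gives the same grasp; the last joint's range is limited). The gripper opens to 85 mm and grips with 20 to 120 N. Pads are 22 mm wide; open, the fingers measure 114 mm over their backs; the gripper's body (76 mm by 85 mm) begins 54 mm behind the grasp point. The pads swing forward as they close: fully open they stand 13 mm farther back than shut.
Start: joints at [1.098, 0.536, -0.004, 1.538, 0.003, 1.067, -0.071], TCP at [257.182, -596.948, 231.29] pointing down, gripper open.
Joint ranges: [-2.7, 2.7], [-0.37, 2.16], [-1.27, 1.26], [0.24, 2.4], [-1.31, 4.45], [0.19, 1.91], [-2.76, 2.76]. Speed limits (rad/s): [2.39, 2.39, 3.14, 3.14, 3.14, 3.14, 3.14].

### API

Orientations are given as a unit quaternion [w, x, y, z].
In Python, from rig import manip, eyes, order gives the robot as it stands.
- The arm moves only by the tool apply_moves, never from a script. Its argument "steps" is a list of rows, each an object of numbers: "dx", "dy", "dz": the shift along the tool's x, y, z in mm; "wx", "wy", "wz": the turn, a rotation vector about the tool's x, y, z in degrees; "gripper": the opening, from 0 (shut) to 1 (fully open). A call has 1 to 5 rows; each row shifts and turns the commanded pose from where the row before left it, along the tool's axes as they then stand; what a row does not reach is not made up. A row lasts 1/8 s, in which the tool goes at most 62.5 mm and 10.7 degrees, less where a joint would pass 70% of its speed; a pose out of reach is approached as far as the arm can. A call is refused whole if a number of a shift passes 62.5 or a number of a turn 10.7, either way. A call with a gripper value outside its range is refused whole. The fingers move at their own pace and stop on an object; the grip force is fixed at half the most. Time passes only in rows, so rows that do not move let the fingers close. It gives the time, the measured TCP pose, the force, the opening and the grip force at its end, in the units of the state.
- manip.read_state(): the state, without advancing time (a new reading comes with each control period).
- eyes.capture(name): name is "scene" or "top" or "wrist"; returns a dict with "frame" (480x640x3 uint8, red, green, blue), "intrinsics" (3x3 intrinsics, pixels), "T" (4x4, takes a point from camera to world coordinates); the wrist camera has in their place "T_tool_cam" (4x4, takes a point from camera to tool coordinates, whose origin is the TCP and whose axes are the flange's). Camera axes: x right, y down, z forward; pixel columns grow to the right and rows downward; lengths in mm; the calibration is good to about 2 mm. The wrist camera is an equidistant fisheye: a pixel r from the principal point sees the ray r / f radians off the axis. A picture is of the moment at which its call begins: read the wrist's pose just before it. There is no depth.
- order.hand_in(): hands the job in; it is judged then, once.
The state is a dict: "time": time; "q": joint angles; "joint_vel": joint speeds; "effort": joint torques, N m; "ee_pos": TCP position; "ee_rot": TCP orientation; "contact_force": force on the tool from outside, world axes, zero at the start; "torque": the same for the moment, N m; "grip_width": opening from 0.0 (shut) to 1.0 (fully open); "gripper_force": force on a finger pad.
Only numpy, scipy, OpenCV 4.12 (cv2) and the standard library are available. Lean on these libraries where they do the work, as an engineer would, in place of code of your own. Each camera call takes 0.05 s, during which the arm holds its last target. There are 200 camera calls.

### The job

Take the automatic centre punch from its wooden stand and press it, upright, straight down on the scribed cross of the heart-shaped brass blank until its hidden spring snaps, and stop pressing at once when it does, without bearing on harder. Mark nothing else, leave both blanks lying in their nests and the rest of the counter undisturbed, and stand the punch back upright in its stand.

Things in the scene. Friction and masses are not known exactly. Their poses are not given: they have to be found in the camera images.
- punch: Automatic centre punch, steel with a brass cap, 0.2 kg, upright in its stand. Origin on its axis at the underside of its collar; z along the axis to the cap. Collar: 32 mm diameter, z 0 to 6 mm. Dark barrel to grip: 18 mm diameter, z 6 to 66 mm. Cap: 22 mm diameter, z 66 to 76 mm. Below the collar: a 13 mm sleeve, then an 8 mm rod with a 3 mm wide point.
- nose (a point): A mark on the punch's axis, fixed to the barrel, 30 mm below its origin. The point is screwed out by a different, unmeasured amount each time (constant while working): at rest it lies anywhere from 0 to 20 mm below this mark, so find it by touch.
- hammer (a joint): The hidden hammer in the punch, m: 0 cocked, 0.0065 snapped. Pressing the point in takes 5.5 N at first and about 1 N more per mm (hammer creeping to 1.5 mm); at about 12.5 N, near 7 mm of travel, the hammer jumps and the push drops by 3 to 6 N at once. Pressing on raises it again, 1.2 N per mm, to a hard stop; over 11 N after the snap spoils the blank. Lifted off, it re-cocks.
- stand: Fixed wooden block 64 x 64 x 60 mm with a 20 mm square upright hole, 55 mm deep, in the middle of its top; the punch hangs in it by its collar, which rests on the top. Origin at the centre of the underside, z up.
- heart: Loose heart-shaped brass blank, 4 mm thick, 56 mm long, 61 mm wide, 85 g, lying flat in a wooden nest (fixed 90 mm square block, pale rim; its dark floor is 18 mm above the counter, the 6 mm wide rim stands 3 mm above that). Origin at its underside in the middle of the straight-sided part; x points from the heart's point to its lobes.
- spot (a point): The crossing of the two scribed lines (12 mm long) on the upper face of the heart blank, 8 mm from its origin towards the lobes, 22 mm above the counter.
- oblong: Loose rectangular brass blank 56 x 36 x 4 mm with a like cross, in a second nest like the first; not to be marked. Origin at the centre of its underside.
- choc_box: Bystander: dark ribboned chocolate box 90 x 150 x 28 mm, origin at the centre of its underside.
- jar: Bystander: amber jar with a brass lid, 56 mm diameter, 60 mm tall, origin at the centre of its underside.
- tin: Bystander: round copper-coloured tin, 84 mm diameter, 35 mm tall, origin at the centre of its underside.
Mind the look-alikes: they are no part of the job. Leave any black or red look-alike of the stand alone.

How it is judged (in metres and radians):
On the way:
1. the punch, upright on the cross of the heart blank (4 mm), is pressed until its spring has snapped (hammer more than 5 mm up) (horizontal distance between nose and spot below 0.004 m and angle between punch's own z axis and vertical below 0.12 rad and value of joint hammer above 0.005 m and contact force between punch and heart above 0.5 N), for 0.06 s.
At the end, for the whole second after the job is handed in: The punch stands upright (within 0.1 rad), at rest, in the stand's hole with its collar resting on the stand's top (within 6 mm of the middle, collar 56 to 63 mm above the counter), its hammer cocked again (below 1.5 mm); both blanks still lie in their nests within 8 mm of where they lay (horizontal distance between punch and stand below 0.006 m and z of punch in the frame of stand between 0.056 and 0.063 m and angle between punch's own z axis and vertical below 0.1 rad and linear speed of punch below 0.02 m/s and value of joint hammer below 0.0015 m and distance of each of heart, oblong from where it was at the start of the episode below 0.008 m); the robot touches nothing.
It fails at once if the punch bears on the heart blank with more than 20 N, or with more than 11 N once it has snapped (contact force between punch and heart above 20 N or (value of joint hammer above 0.005 m and contact force between punch and heart above 11 N)).
It fails at once if the punch snaps anywhere but on the cross of the heart (more than 6 mm off, or leaning more than 0.2 rad) (value of joint hammer above 0.004 m and (horizontal distance between nose and spot above 0.006 m or angle between punch's own z axis and vertical above 0.2 rad)).
It fails at once if the punch presses on the other blank (contact force between punch and oblong above 2 N).
It fails at once if a bystander is pushed more than 15 mm (distance of any of choc_box, jar, tin from where it was at the start of the episode above 0.015 m).
It also fails if it takes over 58 s, if anything falls off the work surface, if the arm or the gripper's body presses on something with over 40 N, if the wrist force passes 120 N, or if a joint passes its speed limit or range.

## Working session

There is one attempt and no reset: what is moved stays moved. The work goes in short steps, Python scripts to look and compute and a tool call to move; the robot and the scene stay as the last step left them, time stands still between calls to the robot, and variables do not carry over. Pictures are saved under pics/ and viewed, at most 10 in all, crops included, and the job is handed in when it is done.

Besides the shell and the picture viewer there is one more tool, called after ">>>" as a command line: name --argument value ..., lists and objects as JSON in quotes. apply_moves: Moves the arm, as the interface text tells. Its arguments: {"type":"object","properties":{"steps":{"type":"array","items":{"type":"object","properties":{"dx":{"type":"number"},"dy":{"type":"number"},"dz":{"type":"number"},"wx":{"type":"number"},"wy":{"type":"number"},"wz":{"type":"number"},"gripper":{"type":"number"}}}}},"required":["steps"]}

```bash
mkdir -p pics; ls; cat > h.py <<'E'
import numpy as np, cv2
from rig import manip, eyes, order
from scipy.spatial.transform import Rotation as R
def snap(n,f=None):
    c=eyes.capture(n)
    if f: cv2.imwrite('pics/'+f,c['frame'][:,:,::-1])
    return c
def ray(c,u,v,T=None):
    K=c['intrinsics']
    x=(u-K[0][2])/K[0][0]; y=(v-K[1][2])/K[1][1]
    if T is None: d=np.array([x,y,1.]); T=np.array(c['T'])
    else:
        r=np.hypot(x,y); d=np.array([x/r*np.sin(r),y/r*np.sin(r),np.cos(r)]) if r>1e-9 else np.array([0,0,1.])
    T=np.array(T); return T[:3,3],T[:3,:3]@d
def onz(c,u,v,z,T=None):
    o,d=ray(c,u,v,T); return o+d*(z-o[2])/d[2]
def proj(c,p):
    T=np.linalg.inv(np.array(c['T'])); q=T[:3,:3]@np.array(p)+T[:3,3]; k=np.array(c['intrinsics'])@q; return k[:2]/k[2]
def wristT(c,s):
    M=np.eye(4); w,x,y,z=s['ee_rot']; M[:3,:3]=R.from_quat([x,y,z,w]).as_matrix(); M[:3,3]=s['ee_pos']; return M@np.array(c['T_tool_cam'])
E
python3 - <<'E'
from h import *
s=manip.read_state(); print(s, manip.pinch_z)
for n in('scene','top'):
    c=snap(n,n+'.png'); print(n,np.round(c['intrinsics'],1).tolist(),np.round(c['T'],3).tolist())
E
```

```text
pics
{'time': 0.0, 'q': array([ 1.09779124,  0.53719308, -0.00444796,  1.5388841 ,  0.00263566,
        1.06728456, -0.0711804 ]), 'joint_vel': array([-0.00111714, -0.00015318, -0.00048643, -0.00187079,  0.00094717,
        0.00109665, -0.0002558 ]), 'effort': array([-2.41660309e-04, -5.83413041e+01,  1.04884408e+00, -2.59106755e+01,
        1.23765523e-02,  9.58607096e-03, -1.10257847e-05]), 'ee_pos': array([ 256.91654179, -596.37756301,  230.39128941]), 'ee_rot': array([-8.44519024e-04,  9.79372742e-01,  2.02060026e-01, -2.53626899e-04]), 'contact_force': array([ 0.22486101, -1.22001473, -0.36176729]), 'torque': array([-0.00091677, -0.0201984 , -0.01798175]), 'gripper_force': 0.0, 'grip_width': 1.0013512612606306} 18.700000000000003
scene [[595.4, 0.0, 309.9], [0.0, 595.4, 239.4], [0.0, 0.0, 1.0]] [[-0.402, 0.631, -0.664, 1299.196], [0.915, 0.293, -0.276, 309.826], [0.021, -0.718, -0.695, 849.387], [0.0, 0.0, 0.0, 1.0]]
top [[437.6, 0.0, 319.3], [0.0, 437.6, 235.5], [0.0, 0.0, 1.0]] [[-0.086, -0.968, 0.234, 399.415], [-0.996, 0.085, -0.015, -11.136], [-0.005, -0.234, -0.972, 781.695], [0.0, 0.0, 0.0, 1.0]]
```

View pics/scene.png

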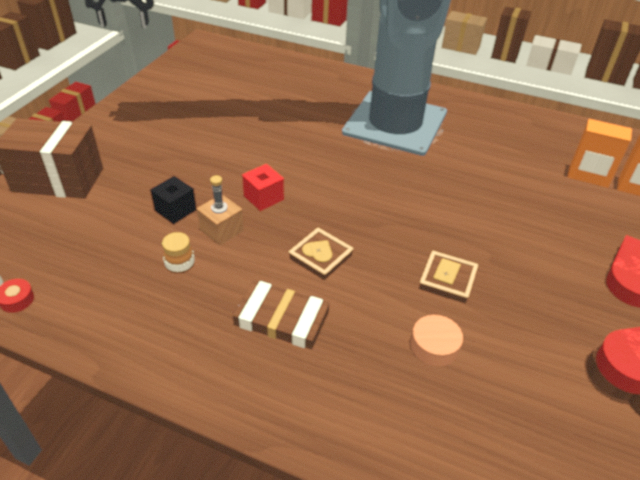

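View pics/top.png

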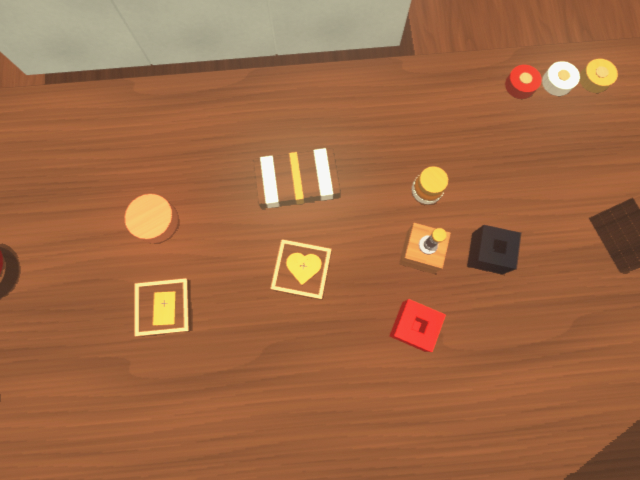

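The scene and top views agree. There are three candidates for the stand:
- The wooden one holding the punch, at top (428,246) and scene (219,217).
- The black one, at top (495,250).
- The red one, at top (419,326).

The wooden stand with the punch fits the description. The heart nest is at top (302,269) and the oblong nest at (163,307). I'll confirm with one enlarged crop and measure.

```bash
python3 - <<'E'
from h import *
c=snap('top'); s=snap('scene')
f=c['frame'][:,:,::-1]
a=cv2.resize(f[215:285,395:475],None,fx=5,fy=5,interpolation=cv2.INTER_CUBIC)
b=cv2.resize(f[235:305,262:342],None,fx=5,fy=5,interpolation=cv2.INTER_CUBIC)
cv2.imwrite('pics/crop.png',np.hstack([a,b]))
print('cap',onz(c,439.5,235,136),'scene',onz(s,216.5,179.5,136))
print('collar',onz(c,429,245,66),onz(s,219.5,207.5,66))
print('cross',onz(c,303.5,266,22)); print('heart scene',onz(s,318,249,22))
hsv=cv2.cvtColor(c['frame'],cv2.COLOR_RGB2HSV)
print(hsv[245,410:416].tolist())
for n,p in dict(jar=(433,180,60),box=(297,178,28),tin=(149,217,35),red=(420,326,60),black=(500,246,60),obl=(164,308,22)).items(): print(n,onz(c,*p).round())
E
```

```text
cap [ 539.61413085 -202.97988691  136.        ] scene [ 543.10409299 -201.07915205  136.        ]
collar [ 539.29896183 -203.74250811   66.        ] [ 544.06739195 -200.75082955   66.        ]
cross [529.59910046   9.1977926   22.        ]
heart scene [527.89563251   7.35998971  22.        ]
[[16, 158, 240], [15, 160, 240], [15, 159, 240], [16, 160, 240], [15, 160, 239], [15, 161, 239]]
jar [ 655. -229.   60.]
box [692.   8.  28.]
tin [639. 276.  35.]
red [ 409. -172.   60.]
black [ 528. -324.   60.]
obl [478. 254.  22.]
```

View pics/crop.png

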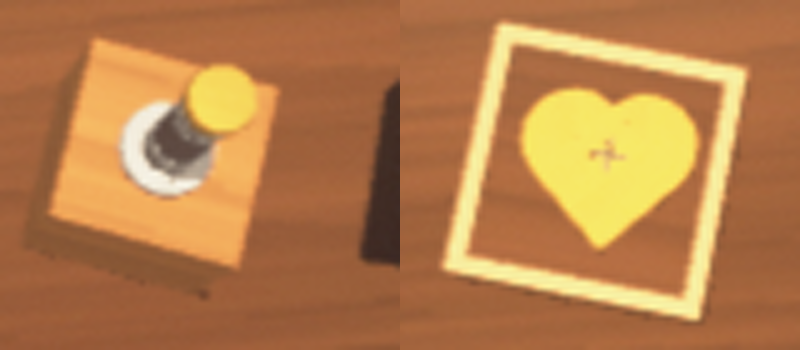

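The crop confirms it: the wooden stand holds the punch (white collar, brass cap), and the heart's cross is at top (303,265.6). I'll move above the punch.

>>> apply_moves --steps '[{"dx": 41.7,"dy": -25},{"dx": 41.7,"dy": -25},{"dx": 41.7,"dy": -25},{"dx": 41.7,"dy": -25},{"dx": 41.7,"dy": -25}]'

```text
validation failed for argument at $.st...
```

>>> apply_moves --steps '[{"dx": 41.7,"dy": -25},{"dx": 41.7,"dy": -25},{"dx": 41.7,"dy": -25},{"dx": 41.7,"dy": -25},{"dx": 41.7,"dy": -25}]'

```text
validation failed for argument at $.st...
```

>>> apply_moves --steps '[{},{}]'

```text
validation failed for argument at $.st...
```

```bash
python3 - <<'E'
from h import *
s=manip.read_state(); c=snap('wrist','w1.png'); T=wristT(c,s)
print(s['time'],s['ee_pos'],s['ee_rot'],s['contact_force'],np.round(c['intrinsics'],1).tolist(),np.round(c['T_tool_cam'],3).tolist())
print(np.round(T,3).tolist())
Ti=np.linalg.inv(T); K=c['intrinsics']
for n,p in dict(cap=(541,-202,136),col=(541,-202,66)).items():
    q=Ti[:3,:3]@np.array(p)+Ti[:3,3]; th=np.arctan2(np.hypot(q[0],q[1]),q[2]); a=np.arctan2(q[1],q[0]); print(n,K[0][2]+K[0][0]*th*np.cos(a),K[1][2]+K[1][1]*th*np.sin(a))
E
```

```text
0.2 [ 257.03310054 -596.62403482  230.74906046] [-4.95822695e-04  9.79379904e-01  2.02026565e-01 -1.54994866e-04] [ 1.38638     0.17632679 -0.14376098] [[371.6, 0.0, 324.0], [0.0, 371.6, 239.9], [0.0, 0.0, 1.0]] [[-0.0, -0.951, -0.311, 80.723], [1.0, -0.0, 0.001, -0.16], [-0.001, -0.311, 0.951, -143.575], [0.0, 0.0, 0.0, 1.0]]
[[0.396, -0.873, -0.286, 331.175], [-0.918, -0.376, -0.123, -564.664], [-0.0, 0.311, -0.95, 374.316], [0.0, 0.0, 0.0, 1.0]]
cap 62.0541615173056 -172.5231492229769
col 94.1058562452647 -142.1070657380612
```

View pics/w1.png

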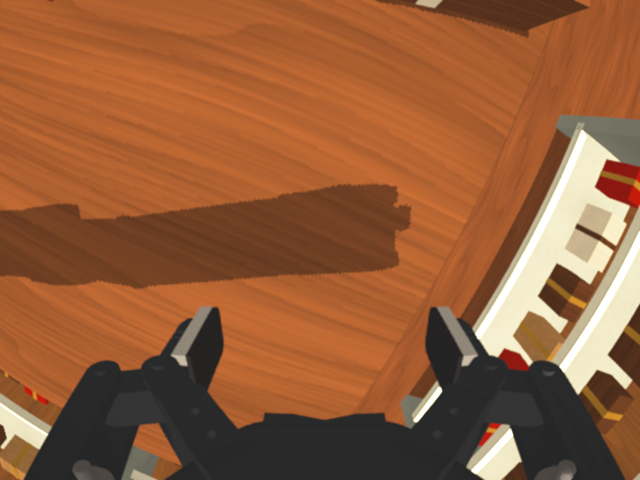

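The moves were refused, so this wrist view is still at the start pose and shows only bare counter and the fingers. I'll try again with every field filled in.

>>> apply_moves --steps '[{"dx": 41.7,"dy": -25,"dz": 0,"wx": 0,"wy": 0,"wz": 0,"gripper": 1},{"dx": 41.7,"dy": -25,"dz": 0,"wx": 0,"wy": 0,"wz": 0,"gripper": 1},{"dx": 41.7,"dy": -25,"dz": 0,"wx": 0,"wy": 0,"wz": 0,"gripper": 1},{"dx": 41.7,"dy": -25,"dz": 0,"wx": 0,"wy": 0,"wz": 0,"gripper": 1},{"dx": 41.7,"dy": -25,"dz": 0,"wx": 0,"wy": 0,"wz": 0,"gripper": 1}]'

```text
time: 0.88
ee_pos: [400.0, -398.3, 231.4]
ee_rot: [0.0, 0.979, 0.202, 0.0]
contact_force: [-0.6, 0.0, -0.2]
grip_width: 1.0
gripper_force: 0.0
```

>>> apply_moves --steps '[{"dx": 41.7,"dy": -25,"dz": 0,"wx": 0,"wy": 0,"wz": 0,"gripper": 1},{"dx": 41.7,"dy": -25,"dz": 0,"wx": 0,"wy": 0,"wz": 0,"gripper": 1},{"dx": 41.7,"dy": -25,"dz": 0,"wx": 0,"wy": 0,"wz": 0,"gripper": 1},{"dx": 41.7,"dy": -25,"dz": 0,"wx": 0,"wy": 0,"wz": 0,"gripper": 1},{"dx": 41.7,"dy": -25,"dz": 0,"wx": 0,"wy": 0,"wz": 0,"gripper": 1}]'

```text
time: 1.5
ee_pos: [541.9, -201.0, 231.3]
ee_rot: [0.0, 0.979, 0.202, 0.0]
contact_force: [0.5, -0.5, 0.1]
grip_width: 1.004
gripper_force: 0.0
```

>>> apply_moves --steps '[{"dx": 0,"dy": 0,"dz": 20,"wx": 0,"wy": 0,"wz": 0,"gripper": 1},{"dx": 0,"dy": 0,"dz": 0,"wx": 0,"wy": 0,"wz": 0,"gripper": 1},{"dx": 0,"dy": 0,"dz": 0,"wx": 0,"wy": 0,"wz": 0,"gripper": 1}]'

```text
time: 1.88
ee_pos: [541.0, -203.3, 211.7]
ee_rot: [0.0, 0.98, 0.201, -0.0]
contact_force: [0.2, -0.2, 0.2]
grip_width: 0.998
gripper_force: 0.0
```

```bash
cat >> h.py <<'E'
def fproj(c,T,p):
    Ti=np.linalg.inv(T); K=c['intrinsics']; q=Ti[:3,:3]@np.array(p)+Ti[:3,3]; th=np.arctan2(np.hypot(q[0],q[1]),q[2]); a=np.arctan2(q[1],q[0]); return np.array([K[0][2]+K[0][0]*th*np.cos(a),K[1][2]+K[1][1]*th*np.sin(a)])
E
python3 - <<'E'
from h import *
s=manip.read_state(); c=snap('wrist','w2.png'); T=wristT(c,s)
print(s['time'],s['ee_pos'],s['ee_rot'],s['contact_force'])
for p in ((541,-202,136),(541,-202,66)): print(fproj(c,T,p))
E
```

```text
1.875 [ 540.97595163 -203.34090018  211.73597082] [ 2.63361493e-04  9.79535074e-01  2.01273369e-01 -7.93184581e-06] [ 0.18376269 -0.19701106  0.22949353]
[322.03696746 252.73392637]
[322.37222585 222.94249344]
```

View pics/w2.png

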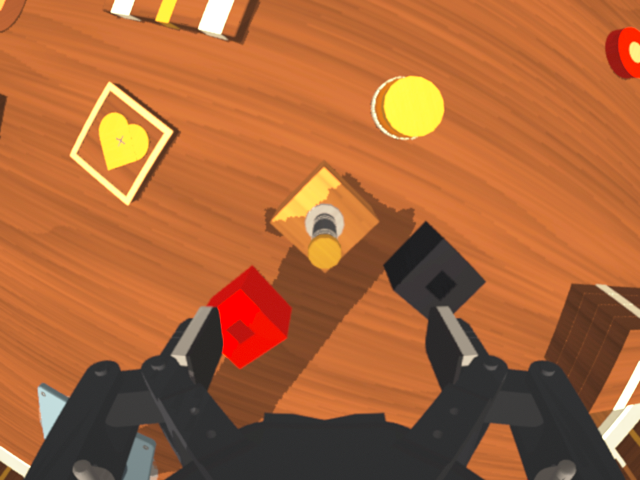

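The cap is at about (325,253) and the collar at (325,221), within 3 px of prediction. The cross is at about (121,140). I'll compute both positions from these pixels.

```bash
python3 - <<'E'
from h import *
f=cv2.imread('pics/w2.png'); h=cv2.cvtColor(f,cv2.COLOR_BGR2HSV)
s=manip.read_state(); c=snap('wrist'); T=wristT(c,s)
m=cv2.inRange(h[225:280,295:355],(18,150,120),(32,255,255)); print('cap px',[(a+np.array([295,225])).round(1) for a in cv2.connectedComponentsWithStats(m)[3]],cv2.connectedComponentsWithStats(m)[2][:,4])
w=cv2.inRange(h[195:250,295:355],(0,0,120),(180,60,255)); y,x=np.nonzero(w); print('collar x',x.min()+295,x.max()+295,y.min()+195,y.max()+195)
for p in ((325,252,136),(325,221,66),(121,140,22)): print(onz(c,*p,T))
E
```

```text
cap px [array([324.6, 252.2]), array([324.2, 251.4])] [2452  848]
collar x 306 342 205 236
[ 542.34120565 -203.61815677  136.        ]
[ 543.54649875 -203.40927755   66.        ]
[531.67738099   9.10786848  22.        ]
```

>>> apply_moves --steps '[{"dx": 1.3,"dy": 0.6,"dz": 40,"wx": 0,"wy": 0,"wz": 0,"gripper": 1},{"dx": 0,"dy": 0,"dz": 40,"wx": 0,"wy": 0,"wz": 0,"gripper": 1},{"dx": 0,"dy": 0,"dz": 30,"wx": 0,"wy": 0,"wz": 0,"gripper": 1},{"dx": 0,"dy": 0,"dz": 20,"wx": 0,"wy": 0,"wz": 0,"gripper": 1},{"dx": 0,"dy": 0,"dz": 0,"wx": 0,"wy": 0,"wz": 0,"gripper": 1}]'

```text
time: 2.6
ee_pos: [541.7, -202.7, 80.5]
ee_rot: [-0.0, 0.979, 0.202, -0.001]
contact_force: [0.2, -0.2, 0.4]
grip_width: 1.002
gripper_force: 0.0
```

>>> apply_moves --steps '[{"dx": 0,"dy": 0,"dz": 0,"wx": 0,"wy": 0,"wz": 0,"gripper": 0},{"dx": 0,"dy": 0,"dz": 0,"wx": 0,"wy": 0,"wz": 0,"gripper": 0},{"dx": 0,"dy": 0,"dz": 0,"wx": 0,"wy": 0,"wz": 0,"gripper": 0},{"dx": 0,"dy": 0,"dz": 0,"wx": 0,"wy": 0,"wz": 0,"gripper": 0},{"dx": 0,"dy": 0,"dz": 0,"wx": 0,"wy": 0,"wz": 0,"gripper": 0}]'

```text
time: 3.22
ee_pos: [543.0, -202.7, 81.9]
ee_rot: [0.0, 0.979, 0.202, 0.0]
contact_force: [-1.8, -0.7, 5.8]
grip_width: 0.198
gripper_force: 58.3
```

```bash
python3 - <<'E'
from h import *
print(manip.read_state())
E
```

```text
{'time': 3.225, 'q': array([ 0.37701952,  0.62111098, -0.13074556,  1.82317845,  0.11786178,
        0.70394703, -0.98353812]), 'joint_vel': array([ 0.00017014,  0.00022783, -0.00190701, -0.00115105,  0.00124339,
        0.00035466, -0.00073333]), 'effort': array([-2.97078984e-01, -5.30056608e+01, -1.11117080e+00, -1.80712062e+01,
       -6.34345226e-02, -3.30932038e-01, -3.05816291e-03]), 'ee_pos': array([ 543.0157877 , -202.65030558,   81.85826912]), 'ee_rot': array([2.97302396e-04, 9.79392795e-01, 2.01964263e-01, 3.18156871e-04]), 'contact_force': array([-1.8335295 , -0.71666527,  5.82483413]), 'torque': array([-0.05461685,  0.20238573,  0.02121842]), 'gripper_force': 58.271580934524536, 'grip_width': 0.19818341922180197}
```

>>> apply_moves --steps '[{"dx": 0,"dy": 0,"dz": -10,"wx": 0,"wy": 0,"wz": 0,"gripper": 0},{"dx": 0,"dy": 0,"dz": -20,"wx": 0,"wy": 0,"wz": 0,"gripper": 0},{"dx": 0,"dy": 0,"dz": -35,"wx": 0,"wy": 0,"wz": 0,"gripper": 0},{"dx": 0,"dy": 0,"dz": -35,"wx": 0,"wy": 0,"wz": 0,"gripper": 0},{"dx": 0,"dy": 0,"dz": 0,"wx": 0,"wy": 0,"wz": 0,"gripper": 0}]'

```text
time: 3.85
ee_pos: [544.4, -202.8, 184.1]
ee_rot: [0.001, 0.979, 0.202, 0.002]
contact_force: [0.3, -0.6, -2.4]
grip_width: 0.196
gripper_force: 58.6
```

```bash
python3 - <<'E'
from h import *
s=manip.read_state(); c=snap('wrist'); T=wristT(c,s); t=snap('top'); sc=snap('scene')
print(s['time'],s['ee_pos'],s['ee_rot'],s['contact_force'],s['grip_width'])
f=c['frame'][:,:,::-1]
a=cv2.resize(f[100:400,200:440],(480,600)); 
sx,sy=proj(sc,(543,-203,180)).astype(int); g=sc['frame'][:,:,::-1]; b=cv2.resize(g[max(sy-70,0):max(sy-70,0)+150,sx-40:sx+40],(320,600),interpolation=cv2.INTER_CUBIC)
cv2.imwrite('pics/lift.png',np.hstack([a,b])); print(sx,sy)
E
```

```text
3.85 [ 544.37647163 -202.83215795  184.06134879] [0.00124317 0.97938378 0.20199176 0.00227942] [ 0.29979869 -0.59947358 -2.44294573] 0.19605933852495822
213 160
```

View pics/lift.png

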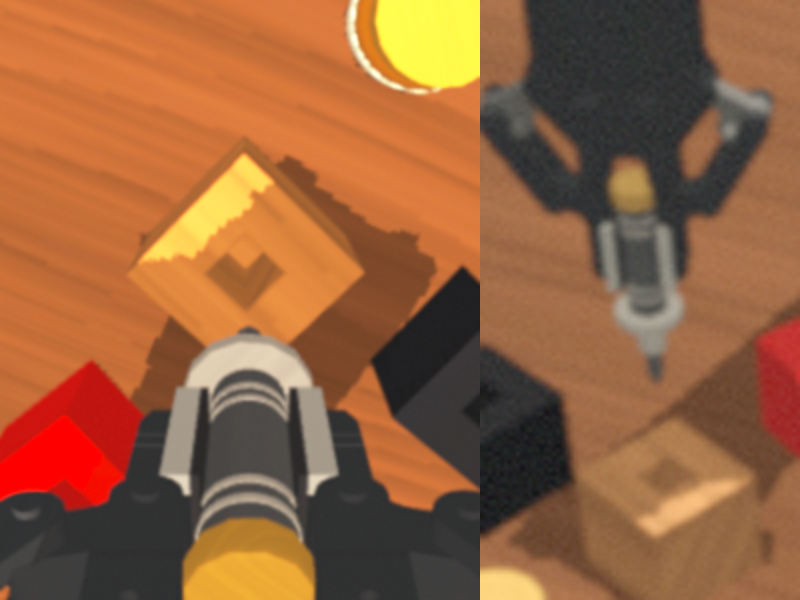

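The crop shows the punch held between the pads, the empty hole centred near wrist (323,233), and the rod tip showing at wrist (324,266). In the scene view the cap is at about (211,136) and the tip at (217,184). I'll check lean and position from these.

```bash
python3 - <<'E'
from h import *
s=manip.read_state(); c=snap('wrist'); T=wristT(c,s); sc=snap('scene'); t=snap('top')
print(s['ee_pos'],s['ee_rot'])
x,y=544,-203
for z in (238,234,168,162,125,115): print(z,'scene',proj(sc,(x,y,z)).round(1),'wrist',fproj(c,T,(x,y,z)).round(1),'top',proj(t,(x,y,z)).round(1))
print('hole',onz(c,323,233,60,T))
g=sc['frame'][:,:,::-1]; w=c['frame'][:,:,::-1]
cv2.imwrite('pics/ax.png',np.hstack([cv2.resize(g[90:200,173:253],(436,600),interpolation=cv2.INTER_CUBIC),cv2.resize(w[255:400,285:365],(331,600),interpolation=cv2.INTER_CUBIC)]))
E
```

```text
[ 541.56317647 -202.03429071  180.11081134] [-5.78745666e-04  9.79377560e-01  2.02035025e-01 -1.05266926e-03]
238 scene [210.3 134.7] wrist [330.2 399.2] top [459.7 213.1]
234 scene [210.5 136.5] wrist [330.  390.8] top [458.8 214. ]
168 scene [213.9 166. ] wrist [328.1 296.7] top [444.9 226.9]
162 scene [214.1 168.6] wrist [328.  291.1] top [443.7 227.9]
125 scene [215.9 184. ] wrist [327.4 262.8] top [437.2 233.9]
115 scene [216.4 188. ] wrist [327.3 256.6] top [435.6 235.4]
hole [ 540.92158137 -201.29844817   60.        ]
```

View pics/ax.png

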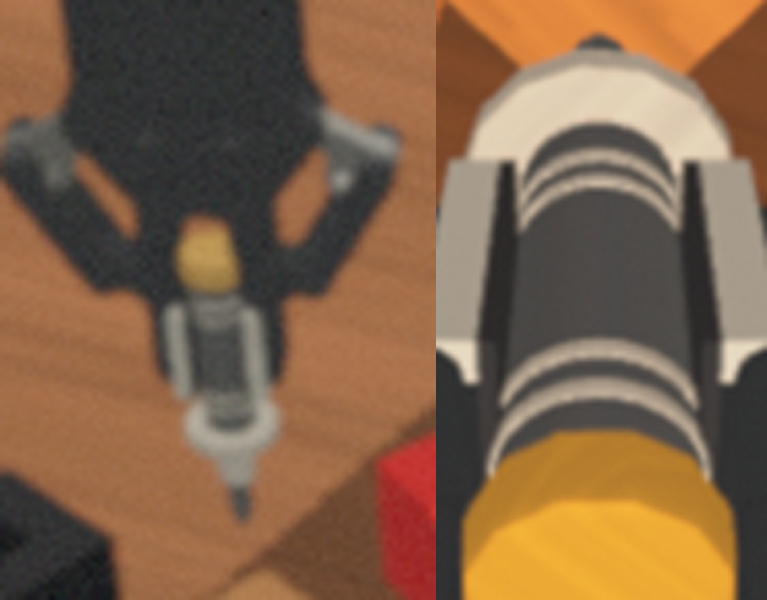

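The punch is upright (cap-to-tip line matches a vertical within about 0.02 rad) and centred between the pads. I'll move it above the heart.

>>> apply_moves --steps '[{"dx": 14.7,"dy": -39.6,"dz": 0,"wx": 0,"wy": 0,"wz": 0,"gripper": 0},{"dx": 14.7,"dy": -39.6,"dz": 0,"wx": 0,"wy": 0,"wz": 0,"gripper": 0},{"dx": 14.7,"dy": -39.6,"dz": 0,"wx": 0,"wy": 0,"wz": 0,"gripper": 0},{"dx": 14.7,"dy": -39.6,"dz": 0,"wx": 0,"wy": 0,"wz": 0,"gripper": 0},{"dx": 14.7,"dy": -39.6,"dz": 0,"wx": 0,"wy": 0,"wz": 0,"gripper": 0}]'

```text
time: 4.78
ee_pos: [531.2, 9.9, 180.6]
ee_rot: [-0.0, 0.979, 0.202, -0.001]
contact_force: [0.8, 0.2, -2.5]
grip_width: 0.199
gripper_force: 58.7
```

>>> apply_moves --steps '[{"dx": 0,"dy": 0,"dz": 35,"wx": 0,"wy": 0,"wz": 0,"gripper": 0},{"dx": 0,"dy": 0,"dz": 30,"wx": 0,"wy": 0,"wz": 0,"gripper": 0},{"dx": 0,"dy": 0,"dz": 7,"wx": 0,"wy": 0,"wz": 0,"gripper": 0},{"dx": 0,"dy": 0,"dz": 0,"wx": 0,"wy": 0,"wz": 0,"gripper": 0},{"dx": 0,"dy": 0,"dz": 0,"wx": 0,"wy": 0,"wz": 0,"gripper": 0}]'

```text
time: 5.4
ee_pos: [532.7, 8.5, 110.3]
ee_rot: [0.0, 0.979, 0.202, 0.001]
contact_force: [-0.6, -0.2, -2.3]
grip_width: 0.195
gripper_force: 58.9
```

```bash
python3 - <<'E'
from h import *
s=manip.read_state(); c=snap('wrist'); T=wristT(c,s); sc=snap('scene'); t=snap('top')
print(s['time'],s['ee_pos'],s['ee_rot'],s['contact_force'])
w=c['frame'][:,:,::-1]; g=sc['frame'][:,:,::-1]
cv2.imwrite('pics/near.png',np.hstack([cv2.resize(w[200:310,270:370],(545,600),interpolation=cv2.INTER_CUBIC),cv2.resize(g[195:275,302:334],(240,600),interpolation=cv2.INTER_CUBIC)]))
x,y,z=s['ee_pos']
print('tip pred scene',[proj(sc,(x,y,h)).round(1) for h in(35,45)],'spot',proj(sc,(531,9,22)),'wrist',[fproj(c,T,(x,y,h)).round(1) for h in(35,45)],fproj(c,T,(531,9,22)))
E
```

```text
5.4 [532.74540727   8.50622408 110.31483079] [1.23966185e-04 9.79413651e-01 2.01861344e-01 9.40044767e-04] [-0.60087003 -0.15369267 -2.33469758]
tip pred scene [array([317.8, 246. ]), array([317.9, 242.4])] spot [318.14662209 250.26423232] wrist [array([324., 254.]), array([324. , 259.7])] [322.21789497 249.23243059]
```

View pics/near.png

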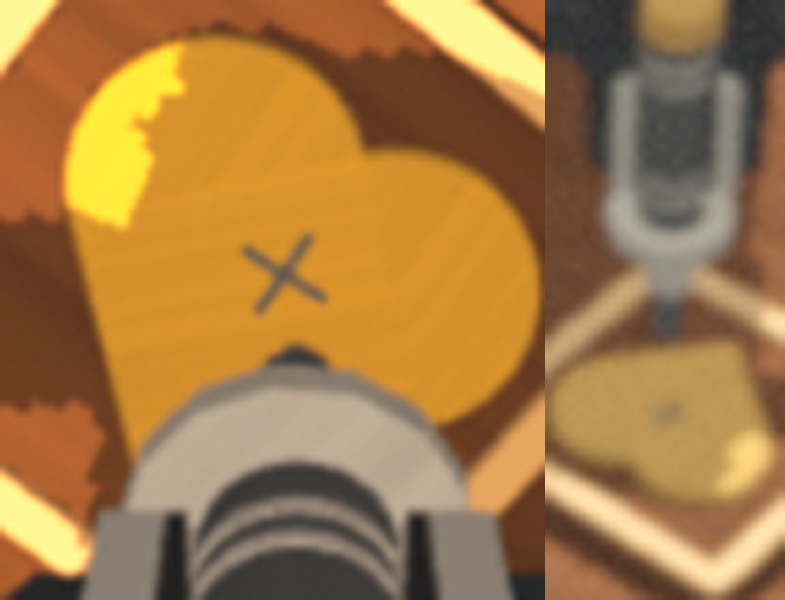

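In the wrist view the cross is at (322.3,250.1) and the tip at (324.5,264.2). In the scene view the tip is at (318.3,239.7) and the cross at (318.5,249.8). That puts the tip at z≈51 and about 2 mm off laterally. I'll correct that and lower it.

>>> apply_moves --steps '[{"dx": -1.7,"dy": -1.4,"dz": 8,"wx": 0,"wy": 0,"wz": 0,"gripper": 0},{"dx": 0,"dy": 0,"dz": 8,"wx": 0,"wy": 0,"wz": 0,"gripper": 0},{"dx": 0,"dy": 0,"dz": 4,"wx": 0,"wy": 0,"wz": 0,"gripper": 0},{"dx": 0,"dy": 0,"dz": 0,"wx": 0,"wy": 0,"wz": 0,"gripper": 0},{"dx": 0,"dy": 0,"dz": 0,"wx": 0,"wy": 0,"wz": 0,"gripper": 0}]'

```text
time: 6.18
ee_pos: [529.8, 9.2, 89.3]
ee_rot: [-0.0, 0.979, 0.202, 0.0]
contact_force: [1.1, -0.6, -2.4]
grip_width: 0.2
gripper_force: 58.9
```

```bash
python3 - <<'E'
from h import *
s=manip.read_state(); c=snap('wrist'); T=wristT(c,s); sc=snap('scene'); t=snap('top')
print(s['time'],s['ee_pos'],s['ee_rot'],s['contact_force'])
w=c['frame'][:,:,::-1]; g=sc['frame'][:,:,::-1]
cv2.imwrite('pics/near2.png',np.hstack([cv2.resize(w[210:300,285:365],(533,600),interpolation=cv2.INTER_CUBIC),cv2.resize(g[210:274,302:334],(300,600),interpolation=cv2.INTER_CUBIC)])[:,:800])
x,y,z=s['ee_pos']
print('tip pred scene',[proj(sc,(x,y,h)).round(1) for h in(22,32)],'wrist',[fproj(c,T,(x,y,h)).round(1) for h in(22,32)])
E
```

```text
6.175 [529.83189794   9.17284434  89.3366052 ] [-2.42635979e-06  9.79382799e-01  2.02013189e-01  7.14261755e-05] [ 1.08266553 -0.62936757 -2.37774416]
tip pred scene [array([318.5, 249.9]), array([318.6, 246.3])] wrist [array([324.1, 258.4]), array([324.1, 264.5])]
```

View pics/near2.png

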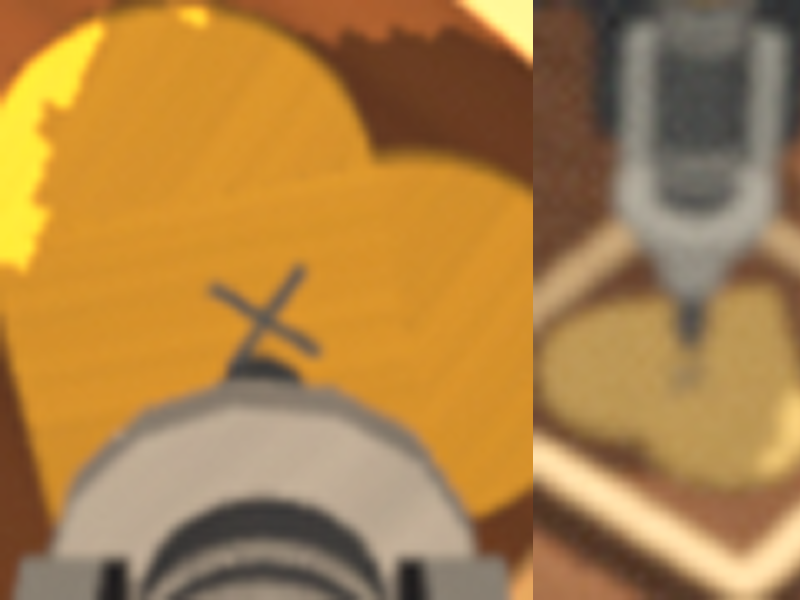

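In the wrist view the cross is at (324.8,258.3), against (324.1,258.4) predicted for the TCP axis. In the scene view the tip is at (318.6,246.3), directly over the cross and about 10 mm up. I'll descend by touch.

>>> apply_moves --steps '[{"dx": 0,"dy": 0,"dz": 2.5,"wx": 0,"wy": 0,"wz": 0,"gripper": 0},{"dx": 0,"dy": 0,"dz": 2.5,"wx": 0,"wy": 0,"wz": 0,"gripper": 0},{"dx": 0,"dy": 0,"dz": 2,"wx": 0,"wy": 0,"wz": 0,"gripper": 0},{"dx": 0,"dy": 0,"dz": 0,"wx": 0,"wy": 0,"wz": 0,"gripper": 0}]'

```text
time: 6.82
ee_pos: [529.9, 9.2, 82.6]
ee_rot: [0.0, 0.979, 0.202, 0.0]
contact_force: [-1.4, 0.9, 4.9]
grip_width: 0.198
gripper_force: 59.0
```

>>> apply_moves --steps '[{"dx": 0,"dy": 0,"dz": 1,"wx": 0,"wy": 0,"wz": 0,"gripper": 0},{"dx": 0,"dy": 0,"dz": 1,"wx": 0,"wy": 0,"wz": 0,"gripper": 0},{"dx": 0,"dy": 0,"dz": 0,"wx": 0,"wy": 0,"wz": 0,"gripper": 0}]'

```text
time: 7.2
ee_pos: [530.0, 9.2, 80.7]
ee_rot: [0.0, 0.979, 0.202, 0.0]
contact_force: [-1.3, -0.7, 7.0]
grip_width: 0.196
gripper_force: 59.1
```

Net push is 9.4 N, so about 3 mm remain. I'll take it in smaller steps.

>>> apply_moves --steps '[{"dx": 0,"dy": 0,"dz": 1,"wx": 0,"wy": 0,"wz": 0,"gripper": 0},{"dx": 0,"dy": 0,"dz": 0.5,"wx": 0,"wy": 0,"wz": 0,"gripper": 0},{"dx": 0,"dy": 0,"dz": 0,"wx": 0,"wy": 0,"wz": 0,"gripper": 0}]'

```text
time: 7.58
ee_pos: [530.0, 9.2, 79.3]
ee_rot: [0.0, 0.979, 0.202, 0.0]
contact_force: [-1.1, -0.0, 8.1]
grip_width: 0.196
gripper_force: 59.3
```

>>> apply_moves --steps '[{"dx": 0,"dy": 0,"dz": 0.5,"wx": 0,"wy": 0,"wz": 0,"gripper": 0},{"dx": 0,"dy": 0,"dz": 0,"wx": 0,"wy": 0,"wz": 0,"gripper": 0}]'

```text
time: 7.82
ee_pos: [530.0, 9.2, 78.8]
ee_rot: [0.0, 0.979, 0.202, 0.0]
contact_force: [-1.5, 0.5, 9.1]
grip_width: 0.198
gripper_force: 59.3
```

>>> apply_moves --steps '[{"dx": 0,"dy": 0,"dz": 0.5,"wx": 0,"wy": 0,"wz": 0,"gripper": 0},{"dx": 0,"dy": 0,"dz": 0,"wx": 0,"wy": 0,"wz": 0,"gripper": 0}]'

```text
time: 8.07
ee_pos: [530.0, 9.2, 78.3]
ee_rot: [0.0, 0.979, 0.202, 0.0]
contact_force: [-2.9, -0.3, 8.5]
grip_width: 0.2
gripper_force: 59.3
```

>>> apply_moves --steps '[{"dx": 0,"dy": 0,"dz": 0.5,"wx": 0,"wy": 0,"wz": 0,"gripper": 0},{"dx": 0,"dy": 0,"dz": 0,"wx": 0,"wy": 0,"wz": 0,"gripper": 0}]'

```text
time: 8.32
ee_pos: [530.0, 9.2, 77.9]
ee_rot: [0.0, 0.979, 0.202, 0.0]
contact_force: [-2.6, 0.6, 9.5]
grip_width: 0.196
gripper_force: 59.4
```

>>> apply_moves --steps '[{"dx": 0,"dy": 0,"dz": 0.5,"wx": 0,"wy": 0,"wz": 0,"gripper": 0},{"dx": 0,"dy": 0,"dz": 0,"wx": 0,"wy": 0,"wz": 0,"gripper": 0}]'

```text
time: 8.57
ee_pos: [530.0, 9.2, 77.4]
ee_rot: [0.0, 0.979, 0.202, 0.0]
contact_force: [-2.2, -0.6, 9.6]
grip_width: 0.197
gripper_force: 59.4
```

>>> apply_moves --steps '[{"dx": 0,"dy": 0,"dz": 0.5,"wx": 0,"wy": 0,"wz": 0,"gripper": 0},{"dx": 0,"dy": 0,"dz": 0,"wx": 0,"wy": 0,"wz": 0,"gripper": 0}]'

```text
time: 8.82
ee_pos: [530.0, 9.2, 76.9]
ee_rot: [0.0, 0.979, 0.202, 0.0]
contact_force: [-2.3, 0.2, 9.1]
grip_width: 0.193
gripper_force: 59.4
```

>>> apply_moves --steps '[{"dx": 0,"dy": 0,"dz": 0.5,"wx": 0,"wy": 0,"wz": 0,"gripper": 0},{"dx": 0,"dy": 0,"dz": 0,"wx": 0,"wy": 0,"wz": 0,"gripper": 0}]'

```text
time: 9.07
ee_pos: [529.7, 9.3, 76.1]
ee_rot: [0.0, 0.979, 0.202, 0.0]
contact_force: [-1.3, 0.6, 5.3]
grip_width: 0.202
gripper_force: 59.5
```

The force dropped by about 4 N, so it has snapped. I'll hold one row, then lift straight off.

>>> apply_moves --steps '[{"dx": 0,"dy": 0,"dz": 0,"wx": 0,"wy": 0,"wz": 0,"gripper": 0},{"dx": 0,"dy": 0,"dz": -4,"wx": 0,"wy": 0,"wz": 0,"gripper": 0},{"dx": 0,"dy": 0,"dz": -16,"wx": 0,"wy": 0,"wz": 0,"gripper": 0},{"dx": 0,"dy": 0,"dz": -40,"wx": 0,"wy": 0,"wz": 0,"gripper": 0},{"dx": 0,"dy": 0,"dz": -50,"wx": 0,"wy": 0,"wz": 0,"gripper": 0}]'

```text
time: 9.7
ee_pos: [528.5, 9.0, 186.6]
ee_rot: [-0.0, 0.979, 0.202, -0.001]
contact_force: [1.2, -0.1, -2.1]
grip_width: 0.196
gripper_force: 58.9
```

```bash
python3 - <<'E'
from h import *
s=manip.read_state(); c=snap('wrist'); T=wristT(c,s)
print(s['time'],s['ee_pos'],s['ee_rot'],s['contact_force'])
f=c['frame'][:,:,::-1]; h=cv2.cvtColor(f,cv2.COLOR_BGR2HSV); t=snap('top'); 
print(onz(t,*(np.array([[93,38],[278,88],[240,268],[48,215]]).mean(0)/5+[395,215]),60))
E
```

```text
9.7 [528.4938693    9.01563555 186.55746796] [-2.37729324e-04  9.79369660e-01  2.02072685e-01 -1.28185302e-03] [ 1.20410899 -0.11222877 -2.1104702 ]
[ 539.85598835 -203.48492484   60.        ]
```

>>> apply_moves --steps '[{"dx": -14.4,"dy": 39.9,"dz": 0,"wx": 0,"wy": 0,"wz": 0,"gripper": 0},{"dx": -14.4,"dy": 39.9,"dz": 0,"wx": 0,"wy": 0,"wz": 0,"gripper": 0},{"dx": -14.4,"dy": 39.9,"dz": 0,"wx": 0,"wy": 0,"wz": 0,"gripper": 0},{"dx": -14.4,"dy": 39.9,"dz": 0,"wx": 0,"wy": 0,"wz": 0,"gripper": 0},{"dx": -14.2,"dy": 39.8,"dz": 0,"wx": 0,"wy": 0,"wz": 0,"gripper": 0}]'

```text
time: 10.42
ee_pos: [541.9, -203.6, 185.4]
ee_rot: [-0.0, 0.979, 0.202, -0.001]
contact_force: [0.7, -0.3, -2.7]
grip_width: 0.197
gripper_force: 58.9
```

>>> apply_moves --steps '[{"dx": 0,"dy": 0,"dz": 25,"wx": 0,"wy": 0,"wz": 0,"gripper": 0},{"dx": 0,"dy": 0,"dz": 10,"wx": 0,"wy": 0,"wz": 0,"gripper": 0},{"dx": 0,"dy": 0,"dz": 0,"wx": 0,"wy": 0,"wz": 0,"gripper": 0},{"dx": 0,"dy": 0,"dz": 0,"wx": 0,"wy": 0,"wz": 0,"gripper": 0}]'

```text
time: 10.92
ee_pos: [543.2, -201.7, 151.4]
ee_rot: [0.0, 0.979, 0.203, 0.0]
contact_force: [-0.2, -0.7, -2.4]
grip_width: 0.193
gripper_force: 59.1
```

```bash
python3 - <<'E'
from h import *
s=manip.read_state(); c=snap('wrist'); T=wristT(c,s); sc=snap('scene')
print(s['time'],s['ee_pos'],s['ee_rot'],s['contact_force'])
w=c['frame'][:,:,::-1]; g=sc['frame'][:,:,::-1]
cv2.imwrite('pics/back.png',np.hstack([cv2.resize(w[200:310,275:375],(500,550),interpolation=cv2.INTER_CUBIC),cv2.resize(g[155:245,195:244],(300,550),interpolation=cv2.INTER_CUBIC)]))
x,y,z=s['ee_pos']
print('axis scene',[proj(sc,(x,y,h)).round(1) for h in(60,85)],'wrist',[fproj(c,T,(x,y,h)).round(1) for h in(60,85)])
E
```

```text
10.925 [ 543.19811531 -201.720928    151.43655517] [1.07227691e-04 9.79248250e-01 2.02663971e-01 4.10747045e-04] [-0.21184777 -0.68499063 -2.38378999]
axis scene [array([219.5, 209.4]), array([218.5, 199.8])] wrist [array([324. , 245.6]), array([324., 259.])]
```

View pics/back.png

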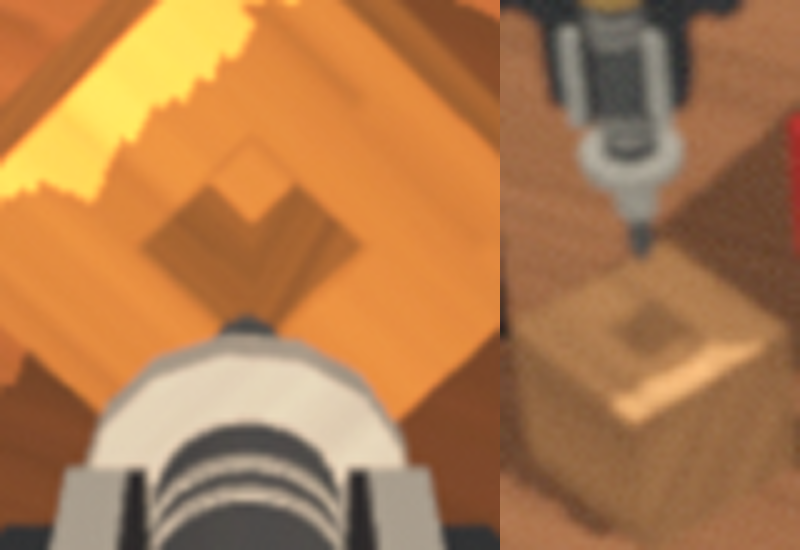

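In the wrist view the hole centre is at (325.2,248.6), against the axis at (324,245.6). The scene view agrees with a shift of about 1.5 mm. I'll correct that and lower the punch.

>>> apply_moves --steps '[{"dx": -1.5,"dy": 0.7,"dz": 10,"wx": 0,"wy": 0,"wz": 0,"gripper": 0},{"dx": 0,"dy": 0,"dz": 10,"wx": 0,"wy": 0,"wz": 0,"gripper": 0},{"dx": 0,"dy": 0,"dz": 6,"wx": 0,"wy": 0,"wz": 0,"gripper": 0},{"dx": 0,"dy": 0,"dz": 4,"wx": 0,"wy": 0,"wz": 0,"gripper": 0},{"dx": 0,"dy": 0,"dz": 0,"wx": 0,"wy": 0,"wz": 0,"gripper": 0}]'

```text
time: 11.65
ee_pos: [541.4, -203.5, 120.4]
ee_rot: [-0.0, 0.979, 0.202, -0.0]
contact_force: [0.4, 0.1, -2.2]
grip_width: 0.191
gripper_force: 59.1
```

>>> apply_moves --steps '[{"dx": 0,"dy": 0,"dz": 5,"wx": 0,"wy": 0,"wz": 0,"gripper": 0},{"dx": 0,"dy": 0,"dz": 0,"wx": 0,"wy": 0,"wz": 0,"gripper": 0}]'

```text
time: 11.9
ee_pos: [541.3, -203.6, 115.5]
ee_rot: [-0.0, 0.979, 0.202, -0.0]
contact_force: [-0.5, 0.4, -1.9]
grip_width: 0.197
gripper_force: 59.1
```

>>> apply_moves --steps '[{"dx": 0,"dy": 0,"dz": 5,"wx": 0,"wy": 0,"wz": 0,"gripper": 0},{"dx": 0,"dy": 0,"dz": 5,"wx": 0,"wy": 0,"wz": 0,"gripper": 0},{"dx": 0,"dy": 0,"dz": 0,"wx": 0,"wy": 0,"wz": 0,"gripper": 0}]'

```text
time: 12.28
ee_pos: [541.1, -203.5, 105.2]
ee_rot: [-0.0, 0.979, 0.202, -0.0]
contact_force: [0.3, -0.2, -2.9]
grip_width: 0.201
gripper_force: 59.1
```

>>> apply_moves --steps '[{"dx": 0,"dy": 0,"dz": 5,"wx": 0,"wy": 0,"wz": 0,"gripper": 0},{"dx": 0,"dy": 0,"dz": 5,"wx": 0,"wy": 0,"wz": 0,"gripper": 0},{"dx": 0,"dy": 0,"dz": 5,"wx": 0,"wy": 0,"wz": 0,"gripper": 0},{"dx": 0,"dy": 0,"dz": 0,"wx": 0,"wy": 0,"wz": 0,"gripper": 0}]'

```text
time: 12.78
ee_pos: [541.2, -203.5, 90.2]
ee_rot: [-0.0, 0.979, 0.202, -0.0]
contact_force: [-0.4, 0.1, -3.1]
grip_width: 0.199
gripper_force: 59.1
```

>>> apply_moves --steps '[{"dx": 0,"dy": 0,"dz": 3,"wx": 0,"wy": 0,"wz": 0,"gripper": 0},{"dx": 0,"dy": 0,"dz": 3,"wx": 0,"wy": 0,"wz": 0,"gripper": 0},{"dx": 0,"dy": 0,"dz": 1,"wx": 0,"wy": 0,"wz": 0,"gripper": 0},{"dx": 0,"dy": 0,"dz": 0,"wx": 0,"wy": 0,"wz": 0,"gripper": 0}]'

```text
time: 13.28
ee_pos: [541.5, -203.6, 83.7]
ee_rot: [-0.0, 0.979, 0.202, -0.0]
contact_force: [0.9, 0.6, -2.4]
grip_width: 0.2
gripper_force: 59.1
```

>>> apply_moves --steps '[{"dx": 0,"dy": 0,"dz": 1,"wx": 0,"wy": 0,"wz": 0,"gripper": 0},{"dx": 0,"dy": 0,"dz": 0,"wx": 0,"wy": 0,"wz": 0,"gripper": 0}]'

```text
time: 13.52
ee_pos: [541.5, -203.6, 82.7]
ee_rot: [-0.0, 0.979, 0.202, -0.0]
contact_force: [-0.6, 0.6, -2.8]
grip_width: 0.198
gripper_force: 59.1
```

>>> apply_moves --steps '[{"dx": 0,"dy": 0,"dz": 1,"wx": 0,"wy": 0,"wz": 0,"gripper": 0},{"dx": 0,"dy": 0,"dz": 0,"wx": 0,"wy": 0,"wz": 0,"gripper": 0}]'

```text
time: 13.78
ee_pos: [541.6, -203.7, 81.9]
ee_rot: [0.0, 0.979, 0.202, 0.0]
contact_force: [-0.5, 0.3, -0.4]
grip_width: 0.199
gripper_force: 59.3
```

The collar is touching down. I'll ease it home and open.

>>> apply_moves --steps '[{"dx": 0,"dy": 0,"dz": 0.4,"wx": 0,"wy": 0,"wz": 0,"gripper": 0},{"dx": 0,"dy": 0,"dz": 0,"wx": 0,"wy": 0,"wz": 0,"gripper": 1},{"dx": 0,"dy": 0,"dz": 0,"wx": 0,"wy": 0,"wz": 0,"gripper": 1},{"dx": 0,"dy": 0,"dz": 0,"wx": 0,"wy": 0,"wz": 0,"gripper": 1},{"dx": 0,"dy": 0,"dz": 0,"wx": 0,"wy": 0,"wz": 0,"gripper": 1}]'

```text
time: 14.4
ee_pos: [541.5, -203.6, 81.3]
ee_rot: [0.0, 0.979, 0.202, -0.0]
contact_force: [0.1, -0.7, 0.6]
grip_width: 0.996
gripper_force: 0.0
```

>>> apply_moves --steps '[{"dx": 0,"dy": 0,"dz": -10,"wx": 0,"wy": 0,"wz": 0,"gripper": 1},{"dx": 0,"dy": 0,"dz": -30,"wx": 0,"wy": 0,"wz": 0,"gripper": 1},{"dx": 0,"dy": 0,"dz": -45,"wx": 0,"wy": 0,"wz": 0,"gripper": 1},{"dx": 0,"dy": 0,"dz": -45,"wx": 0,"wy": 0,"wz": 0,"gripper": 1},{"dx": 0,"dy": 0,"dz": 0,"wx": 0,"wy": 0,"wz": 0,"gripper": 1}]'

```text
time: 15.02
ee_pos: [544.2, -204.4, 216.0]
ee_rot: [0.002, 0.979, 0.202, 0.004]
contact_force: [0.4, -0.2, -0.4]
grip_width: 1.0
gripper_force: 0.0
```

```bash
python3 - <<'E'
from h import *
s=manip.read_state(); c=snap('wrist','end.png'); T=wristT(c,s)
f=c['frame'][:,:,::-1]; h=cv2.cvtColor(f,cv2.COLOR_BGR2HSV)
print(s['time'],s['ee_pos'],s['contact_force'],s['grip_width'])
for z in(136,66): print(fproj(c,T,(541.6,-203,z)))
m=cv2.inRange(h[225:285,295:355],(18,150,120),(32,255,255)); r=cv2.connectedComponentsWithStats(m); print('cap',r[3]+[295,225],r[2][:,4])
w=cv2.inRange(h[195:250,295:355],(0,0,120),(180,60,255)); y,x=np.nonzero(w); print('collar',x.min()+295,x.max()+295,y.min()+195,y.max()+195)
t=snap('top'); h=cv2.cvtColor(t['frame'],cv2.COLOR_RGB2HSV)
a=cv2.cvtColor(cv2.imread('pics/top.png'),cv2.COLOR_BGR2HSV)
for n,(x0,x1,y0,y1) in dict(heart=(282,324,247,290),obl=(148,180,288,328)).items():
    print(n,[cv2.connectedComponentsWithStats(cv2.inRange(i[y0:y1,x0:x1],(18,150,150),(32,255,255)))[3].tolist() for i in(a,h)])
E
```

```text
15.025 [ 544.15901357 -204.44066905  215.98563232] [ 0.42448925 -0.19810304 -0.39031586] 0.9996406236847359
[319.7104623  254.62509365]
[320.12858786 225.40859265]
cap [[325.7044808  254.08001422]
 [320.20177665 255.99873096]] [2812  788]
collar 303 338 210 241
heart [[[20.405631659056315, 21.903348554033485], [20.74949083503055, 18.590631364562118], [22.0, 17.0]], [[20.396964389959138, 21.092819614711033], [19.1864406779661, 24.728813559322035], [11.5, 6.0], [19.571428571428573, 7.285714285714286], [27.5, 7.25], [36.5, 11.714285714285714], [25.0, 12.0], [17.5, 19.0]]]
obl [[[15.135451505016722, 18.57190635451505], [15.819648093841643, 20.313782991202345]], [[15.582983193277311, 20.345588235294116], [15.42361111111111, 16.48611111111111], [18.0, 12.0], [13.25925925925926, 20.37037037037037], [18.0, 17.0], [24.0, 17.0], [18.0, 19.5], [10.0, 20.0], [22.0, 23.0], [9.0, 24.0], [12.0, 27.0], [14.0, 28.5]]]
```

```bash
python3 -c "
from rig import order
print(order.hand_in())"
```

```text
the job is handed in; nothing more can be done
None
```

The punch snapped on the heart's cross, seen as the push dropping about 4 N at once, and pressing stopped there. The punch now stands upright back in its stand, and the job is handed in at about 15 s, though no verdict came back. I did not re-measure the blanks afterwards, because shadows spoiled the last check.

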